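# Take the lantern off its charging stand for service

## Robot

A 7-joint arm with a two-finger parallel gripper is mounted at the origin on the work surface. World frame = base frame: x ahead of the robot, y to its left, z up, the work surface at z = 0. Lengths are in m, angles in degrees, forces in N, time in s.
With the tool pointing down it reaches from about 0.425 to 0.95 m from the base axis. Payload 4.7 kg.
Tool frame: the origin (TCP) lies between the finger pads; the fingertips stand 25 mm ahead of it and the grasp point (between the pads) lies 6 mm ahead of it; z points along the fingers, y is the direction in which the jaws open and shut (so a half turn about z gives the same grasp; the last joint's range is limited). The gripper opens to 85 mm and grips with 20 to 120 N. Pads are 22 mm wide; open, the fingers measure 114 mm over their backs; the gripper's body (76 mm by 85 mm) begins 54 mm behind the grasp point. The pads swing forward as they close: fully open they stand 13 mm farther back than shut.
Start: joints at [-65.483, 26.849, -2.785, 87.806, 1.381, 65.374, -4.715], TCP at [0.298, 0.606, 0.256] pointing down, gripper open.
Joint ranges: [-148.3, 148.3], [-19.14, 114.17], [-79.39, 73.82], [5.75, 140.21], [-59.74, 239.74], [12.07, 113.84], [-152.46, 152.46]. Speed limits (degrees/s): [147.25, 147.25, 180, 180, 180, 180, 180].

## Interface

Orientations are given as [roll, pitch, yaw] about the fixed x, y, z axes, in that order (R = Rz(yaw) Ry(pitch) Rx(roll)).
In Python, from bench import bot gives the robot as it stands. The module is installed in compiled form; this text tells all that it offers.
- The arm moves only by the shell command python3 -m crank 'ROWS'. ROWS is JSON, a list of rows, each an object with "xyz": the shift along the tool's x, y, z in m, a list of three; "dr": the turn, a rotation vector about the tool's x, y, z in degrees, a list of three; "jaw": the opening in per cent of the stroke, from 0 (shut) to 100 (fully open). A call has 1 to 20 rows; each row is the pose to reach, as a shift and turn from the pose commanded when the call began, along the tool's axes at that moment; what a row does not reach only later rows make up. A row lasts 1/10 s, in which the tool goes at most 50 mm and 8.59 degrees, less where a joint would pass 70% of its speed; a pose out of reach is approached as far as the arm can. A call with a gripper value outside its range is refused whole. The fingers move at their own pace and stop on an object; the grip force is fixed at half the most. Time passes only in rows, so rows that repeat a pose let the fingers close. It gives the time, the measured TCP pose, the force and the opening at its end, in the units of the state.
- bot.get_obs(): the state, without advancing time (a new reading comes with each control period).
- bot.snapshot(name): name is "side" or "top" or "wrist"; returns a dict with "color" (384x512x3 uint8, red, green, blue), "vfov" (degrees; the focal length in pixels is half the picture's height over the tangent of half this angle, whatever the lens; pixels are square), "cx", "cy" (the principal point, pixels), "k1" (the pictures are not rectified: a ray, as slopes to the right and down, at radius r is drawn at 1 + k1 r^2 times it, then the intrinsics apply), "R" (3x3) and "t" (3): a world point X has camera coordinates R X + t. Camera axes: x right, y down, z forward; pixel columns grow to the right and rows downward; lengths in m; the calibration is good to about 2 mm. A picture is of the moment at which its call begins. There is no depth.
- bot.sign_off(): hands the job in, once; it reports no verdict.
The state is a dict: "t": time; "joint_pos": joint angles; "joint_velocities": joint speeds; "joint_torque": joint torques, N m; "ee_pos": TCP position; "ee_rot": TCP orientation; "force": force on the tool from outside, world axes, zero at the start; "moment": the same for the moment, N m; "width": finger opening in m.
Only numpy, scipy, OpenCV 4.12 (cv2) and the standard library are available. Lean on these libraries where they do the work, as an engineer would, in place of code of your own. Each camera call takes 0.05 s, during which the arm holds its last target.

## Task

Get the orange LED lantern ready for repair: slide the round parts tin completely off the green service mat and leave it flat on the bench, and swing the red retaining arm over the lantern fully aside to its stop. Then lift the lantern off its charging stand by its handle and set it down gently, upright in the middle of the mat, with its handle in line with the yellow stripe. Leave the bulb, the meter, the jar and the soldering-iron stand where they are, and never tip anything over.

Things in the scene. Friction and masses are not known exactly. Their poses are not given: they have to be found in the camera images.
- lantern: Loose orange/white round LED lantern, 80 mm diameter, body 95 mm tall, flat top, about 0.5 kg; starts in the stand. Fixed black handle: level bar along its y axis, 72 mm long, 14 wide (x), 12 high, middle on the axis 139 mm above the underside, on legs at y = +-31 mm; 38 mm clear under the bar. Origin: centre of the underside, z up.
- stand: Fixed black stand: plinth 120 (x) by 130 mm (y), 20 mm high; origin at the centre of its underside. The lantern stands on its centre, 20 mm up, handle within 0.25 rad of the stand's y. Six lugs 20 mm higher surround it with 4.5 mm clearance: lift it straight up 25 mm or more. A 20 mm steel post at x = +30, y = +78 mm carries the red retaining arm.
- retainer (a joint): Angle (rad) of the red arm about the vertical post: 0 (starts 0 to 0.12) = along the stand's -y, 6 mm above the lantern's flat top, so it cannot be lifted; 0.95 = fully aside, at the stop. Grows counter-clockwise seen from above, free end towards the stand's +x. Stays where left; under 1 N at the pin moves it. Clear of the lantern beyond 0.7.
- retainer_pin (a point): Middle of the upright yellow pin near the arm's free end, 161 mm above the bench, 160 mm from the hinge axis. Pin 16 mm diameter, from 133 to 185 mm above the bench. The arm below it is 14 mm wide, 12 mm thick (121 to 133 mm above the bench). Push the pin or the arm; no need to grip.
- retainer_hinge (a point): Point on the hinge axis of the retaining arm, on the post, 127 mm above the bench.
- mat: Fixed round green service mat, 150 mm diameter, 3 mm thick; origin at its centre on the bench (underside). A yellow stripe runs across its middle along its own y axis; a white ring of 94 mm diameter marks the middle.
- tin: Flat round closed parts tin, silver with blue lid, 100 mm diameter, 45 mm tall, about 0.3 kg: too wide to pinch. Origin: centre of the underside, z up. Loose; starts on the mat within about 20 mm of its middle. Slides when pushed low on its side; off the mat when the centres are over 125 mm apart.
- bulb: White LED bulb standing on its face with the cap up, 60 mm diameter at the bottom, 105 mm tall, narrowing to 22 mm. Loose bystander, origin at the centre of its underside.
- meter: Yellow and black hand meter lying flat, 130 mm (its x) by 70 mm (its y), 42 mm tall at the dial. Loose bystander, origin at the centre of its underside.
- iron_stand: Soldering iron holder: 70 mm square steel base, 14 mm thick, with an upright tube and a blue iron handle in it, up to 40 mm diameter, 144 mm tall in all. Loose bystander, origin at the centre of its underside.
- jar: Amber jar of screws with a red cap, 56 mm diameter, 70 mm tall. Loose bystander, origin at the centre of its underside.
Mind the look-alikes: they are no part of the job. Several things have the shape of the stand; the one meant has the colours described above.

How it is judged (in metres and radians):
On the way:
1. the lantern is lifted clear above its stand with the retaining arm swung aside (z of lantern in the frame of stand above 0.05 m and value of joint retainer above 0.6 rad), for 0.1 s.
At the end, for the whole second after the job is handed in: Lantern upright (0.08 rad) and still on the mat, within 25 mm of its centre, handle within 0.2 rad of the stripe either way round; retaining arm open beyond 0.8 rad; tin flat and still on the bench, centres over 122 mm apart; bulb, meter, jar and iron stand upright within 20 mm of their starts (horizontal distance between lantern and mat below 0.025 m and z of lantern in the frame of mat below 0.008 m and angle between lantern's own z axis and vertical below 0.08 rad and angle between the y axis of lantern and the y axis of mat, either way round below 0.2 rad and linear speed of each of lantern, tin below 0.02 m/s and value of joint retainer above 0.8 rad and horizontal distance between tin and mat above 0.122 m and height (world z) of tin between -0.01 and 0.006 m and angle between tin's own z axis and vertical below 0.06 rad and distance of each of bulb, meter, iron_stand, jar from where it was at the start of the episode below 0.02 m and angle between each of bulb, meter, iron_stand, jar's own z axis and vertical below 0.15 rad); the robot touches nothing.
It fails at once if the lantern is tipped over (angle between lantern's own z axis and vertical above 0.6 rad).
It fails at once if the tin is tipped over (angle between tin's own z axis and vertical above 0.6 rad).
It fails at once if the lantern is dropped (falls freely faster than 0.45 m/s, about a 10 mm fall) (linear speed of lantern above 0.45 m/s and contact force between the fingers and lantern below 0.05 N).
It fails at once if a bystander (bulb, meter, jar, iron stand) is shifted by more than 20 mm or tipped (distance of any of bulb, meter, iron_stand, jar from where it was at the start of the episode above 0.02 m or angle between any of bulb, meter, iron_stand, jar's own z axis and vertical above 0.4 rad).
It also fails if it takes over 70 s, if anything falls off the work surface, if the arm or the gripper's body presses on something with over 40 N, if the wrist force passes 120 N, or if a joint passes its speed limit or range.

## Working session

There is one attempt and no reset: what is moved stays moved. The work goes in short steps, Python scripts to look and compute and a shell command to move; the robot and the scene stay as the last step left them, time stands still between calls to the robot, and variables do not carry over. Pictures are saved under pics/ and viewed, and the job is handed in when it is done.

```bash
mkdir -p pics; cat > h.py <<'E'
import numpy as np, cv2, json
from bench import bot
def snap(n,f):
    s=bot.snapshot(n); cv2.imwrite(f'pics/{f}.png',s['color'][:,:,::-1]); 
    np.savez(f'pics/{f}.npz',**s); return s
def K(s):
    f=192/np.tan(np.radians(s['vfov'])/2); return np.array([[f,0,s['cx']],[0,f,s['cy']],[0,0,1.]])
def ray(s,uv):
    p=cv2.undistortPoints(np.array([[uv]],float),K(s),np.array([float(s['k1']),0,0,0,0]),)[0,0] 
    # fixed-point solution
    R=np.array(s['R']);t=np.array(s['t']); d=R.T@np.array([p[0],p[1],1]); return -R.T@t,d
def onz(s,uv,z):
    o,d=ray(s,uv); return o+d*(z-o[2])/d[2]
def proj(s,X):
    return cv2.projectPoints(np.array([X],float),cv2.Rodrigues(np.array(s['R']))[0],np.array(s['t'],float),K(s),np.array([float(s['k1']),0,0,0,0]))[0][0,0]
E
python3 - <<'E'
from h import *
for n in('top','side','wrist'):
    s=snap(n,n+'0'); print(n,s['vfov'],s['cx'],s['cy'],s['k1'],-np.array(s['R']).T@s['t'])
o=bot.get_obs(); print({k:np.round(v,3) for k,v in o.items()})
E
```

```text
top 45.46060211159411 256.445773319813 194.355780324143 -0.1751864454852283 [0.32247693 0.01673214 1.32950265]
side 46.229921599184976 256.0140666270208 186.39600774815543 -0.07285665647949201 [ 0.2106299  -0.94801751  0.72160857]
wrist 64.94543035066653 255.6727528131571 193.30822687826986 -0.034495544849062046 [0.23136669 0.63699598 0.37243434]
{'t': np.float64(0.15), 'joint_pos': array([-65.485,  26.885,  -2.783,  87.857,   1.38 ,  65.375,  -4.717]), 'joint_velocities': array([ 0.014, -0.162,  0.033, -0.247,  0.127,  0.057,  0.027]), 'joint_torque': array([ 1.0000e-03, -5.1077e+01, -4.7000e-02, -2.3798e+01,  1.1000e-02,
        5.0000e-03, -0.0000e+00]), 'ee_pos': array([0.298, 0.605, 0.256]), 'ee_rot': array([-1.79916e+02,  3.00000e-03,  1.53828e+02]), 'force': array([-0.755,  0.438,  0.616]), 'moment': array([ 0.039, -0.015,  0.012]), 'width': np.float64(0.086)}
```

View pics/top0.png

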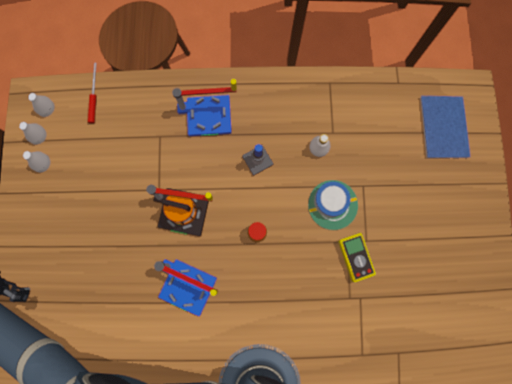

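View pics/side0.png

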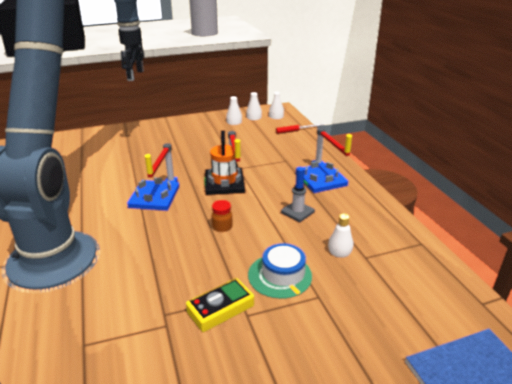

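View pics/wrist0.png

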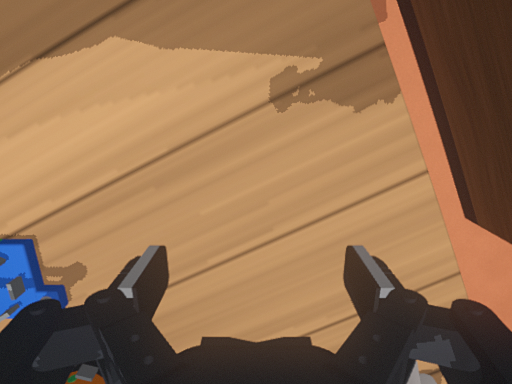

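Three things have the stand's shape in the top view: blue at (208,115), blue at (187,288), and black at (183,212). Only the black one is black and holds the orange lantern, so I'll confirm it in an enlarged crop.

```bash
python3 - <<'E'
from h import *
a=cv2.imread('pics/top0.png');b=cv2.imread('pics/side0.png')
c1=cv2.resize(a[170:250,130:230],None,fx=4,fy=4,interpolation=2)
c2=cv2.resize(a[170:290,300:400],None,fx=4,fy=4,interpolation=2)[:480]
cv2.imwrite('pics/c1.png',np.hstack([np.vstack([c1,np.zeros((160,400,3),np.uint8)]),c2]))
cv2.imwrite('pics/c2.png',cv2.resize(b[120:320,170:370],None,fx=3,fy=3,interpolation=2))
E
```

```text
(no output)
```

View pics/c1.png

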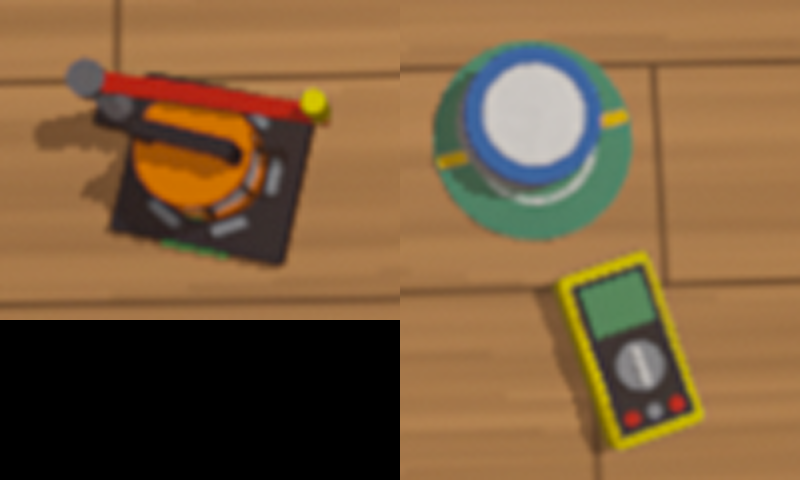

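View pics/c2.png

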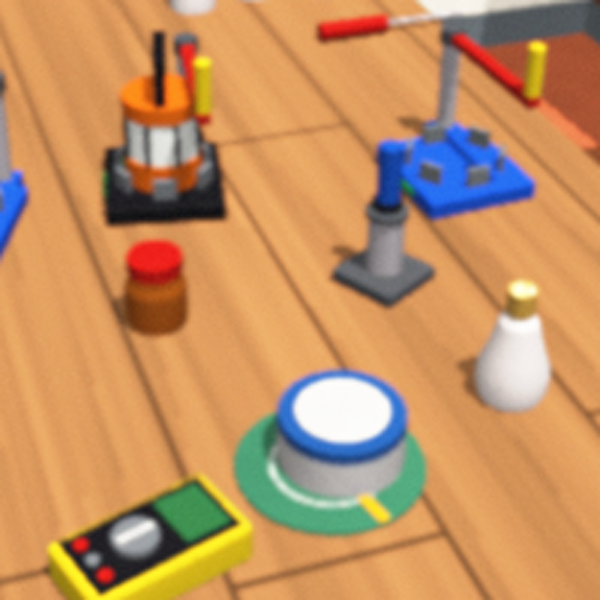

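The crop confirms it: black stand under the orange lantern, red arm and yellow pin at top view (208,196), hinge at (151,190). The mat is at (333,205) with the blue-lidded tin on it, and the stripe runs roughly left–right. Next I'll measure.

```bash
python3 - <<'E'
from h import *
s={k:(v if v.ndim else v.item()) for k,v in np.load('pics/top0.npz').items()}
sd={k:(v if v.ndim else v.item()) for k,v in np.load('pics/side0.npz').items()}
hsv=cv2.cvtColor(s['color'],cv2.COLOR_RGB2HSV); hs=cv2.cvtColor(sd['color'],cv2.COLOR_RGB2HSV)
def blob(h,lo,hi,box):
    m=cv2.inRange(h,np.array(lo),np.array(hi)); x0,y0,x1,y1=box; z=np.zeros_like(m); z[y0:y1,x0:x1]=m[y0:y1,x0:x1]
    n,l,st,c=cv2.connectedComponentsWithStats(z); i=1+np.argmax(st[1:,4]); return (l==i).astype(np.uint8),c[i],st[i]
def hull(m): 
    p=cv2.findNonZero(m); return cv2.convexHull(p)
def worldpts(s,m,z): return np.array([onz(s,p[0].astype(float),z) for p in hull(m)])
def fitc(P):
    A=np.c_[2*P[:,:2],np.ones(len(P))]; b=(P[:,:2]**2).sum(1); q=np.linalg.lstsq(A,b,rcond=None)[0]; return q[:2],np.sqrt(q[2]+q[0]**2+q[1]**2)
Y=((22,120,120),(34,255,255))
m,c,st=blob(hsv,*Y,(195,180,220,205)); print('pin top px',c,st,onz(s,c,.185)[:2])
m,c2,st=blob(hs,*Y,(230,130,245,165)); print('pin side',c2,st)
# two-ray
def tri(r1,r2):
    (o1,d1),(o2,d2)=r1,r2; k=np.linalg.lstsq(np.c_[d1,-d2],o2-o1,rcond=None)[0]; a=o1+k[0]*d1;b=o2+k[1]*d2; return (a+b)/2,np.linalg.norm(a-b)
print('pin tri',tri(ray(s,c),ray(sd,c2)))
G=((65,80,60),(90,255,200))
for nm,S,H,b in(('top',s,hsv,(300,170,370,235)),('side',sd,hs,(240,230,320,305))):
    m,c,st=blob(H,*G,b); print('mat',nm,fitc(worldpts(S,m,.003)))
B=((100,100,80),(125,255,255))
m,c,st=blob(hsv,*B,(305,170,360,230)); print('lid top',fitc(worldpts(s,m,.045)))
m,c,st=blob(hs,*B,(255,235,315,290)); print('lid side',fitc(worldpts(sd,m,.045)))
for nm,b in(('L',(305,200,320,220)),('R',(345,190,360,210))):
    m,c,st=blob(hsv,*Y,b); print('stripe',nm,c,st[4],onz(s,c,.003)[:2])
D=((0,0,0),(180,255,75))
m,c,st=blob(hsv,*D,(140,180,215,240)); cv2.imwrite('pics/d.png',m*255)
cs=cv2.boxPoints(cv2.minAreaRect(hull(m))); print('dark corners',cs.round(1).tolist(),[onz(s,q,.02)[:2].round(3).tolist() for q in cs])
R=((0,150,100),(6,255,255))
m,c,st=blob(hsv,*R,(145,180,215,205)); P=worldpts(s,m,.133); 
print('arm',cv2.minAreaRect(hull(m)),[onz(s,q,.133)[:2].round(3).tolist() for q in cv2.boxPoints(cv2.minAreaRect(hull(m)))])
O=((8,150,100),(16,255,255))
m,c,st=blob(hsv,*O,(150,180,210,235)); print('orange',c,onz(s,c,.115)[:2],st)
for nm,uv,z in(('jar',(257,232),.07),('iron',(257,160),.014),('irontop',(259,150),.144),('bulbtop',(324,139),.105),('meter',(358,258),.03),('post',(151,190),.14)): print(nm,onz(s,uv,z)[:2].round(3))
E
```

```text
pin top px [208.16216216 195.02702703] [205 192   7   7  37] [0.51650949 0.12133154]
pin side [237.43421053 147.14473684] [235 139   6  18  76]
pin tri (array([0.51852979, 0.12365574, 0.16307157]), np.float64(0.0034169917853325675))
mat top (array([ 0.50517748, -0.22747722]), np.float64(0.06645825400123244))
mat side (array([ 0.50837026, -0.2287049 ]), np.float64(0.07100723770043982))
lid top (array([ 0.52378335, -0.22109855]), np.float64(0.04920515212259224))
lid side (array([ 0.52059839, -0.22307375]), np.float64(0.051075317505404984))
stripe L [312.04761905 209.66666667] 21 [ 0.49757424 -0.16581254]
stripe R [353.625      199.08333333] 24 [ 0.52631515 -0.29132199]
dark corners [[157.0, 226.89999389648438], [164.1999969482422, 192.10000610351562], [207.5, 201.10000610351562], [200.3000030517578, 235.89999389648438]] [[0.454, 0.285], [0.556, 0.265], [0.527, 0.139], [0.426, 0.16]]
arm ((180.86410522460938, 193.5241241455078), (51.62126922607422, 6.139846324920654), 8.365885734558105) [[0.534, 0.269], [0.551, 0.267], [0.528, 0.13], [0.511, 0.132]]
orange [177.54830918 208.03864734] [0.4946673  0.21038401] [163 195  32  29 414]
jar [ 0.43  -0.002]
iron [ 0.647 -0.008]
irontop [ 0.643 -0.011]
bulbtop [ 0.682 -0.194]
meter [ 0.352 -0.289]
post [0.541 0.278]
```

```bash
python3 - <<'E'
import cv2
a=cv2.imread('pics/top0.png')
cv2.imwrite('pics/c3.png',cv2.resize(a[180:242,140:220],None,fx=9,fy=9,interpolation=2))
E
```

```text
(no output)
```

View pics/c3.png

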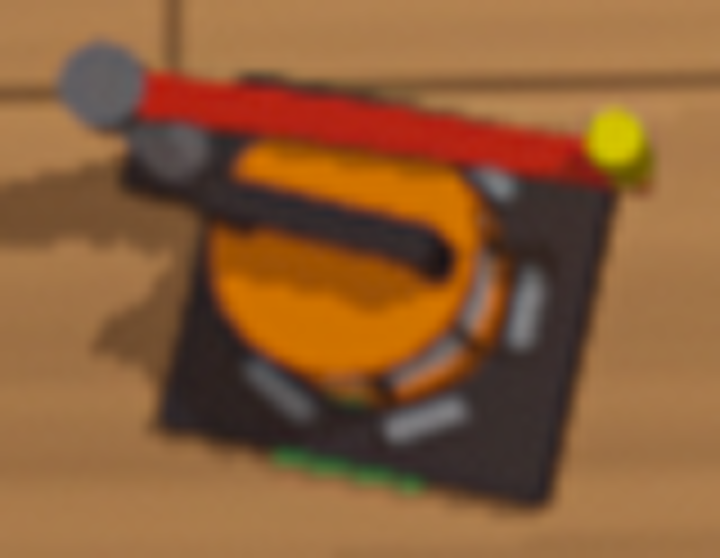

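```bash
python3 -m crank '[{"xyz":[0,0,-0.04],"dr":[0,0,0],"jaw":0},{"xyz":[-0.05,-0.05,-0.04],"dr":[0,0,8],"jaw":0},{"xyz":[-0.372,-0.359,-0.04],"dr":[0,0,63.8],"jaw":0},{"xyz":[-0.372,-0.359,-0.04],"dr":[0,0,63.8],"jaw":0},{"xyz":[-0.372,-0.359,-0.04],"dr":[0,0,63.8],"jaw":0},{"xyz":[-0.372,-0.359,-0.04],"dr":[0,0,63.8],"jaw":0},{"xyz":[-0.372,-0.359,-0.04],"dr":[0,0,63.8],"jaw":0},{"xyz":[-0.372,-0.359,-0.04],"dr":[0,0,63.8],"jaw":0},{"xyz":[-0.372,-0.359,-0.04],"dr":[0,0,63.8],"jaw":0},{"xyz":[-0.372,-0.359,-0.04],"dr":[0,0,63.8],"jaw":0},{"xyz":[-0.372,-0.359,-0.04],"dr":[0,0,63.8],"jaw":0},{"xyz":[-0.372,-0.359,-0.04],"dr":[0,0,63.8],"jaw":0},{"xyz":[-0.372,-0.359,-0.04],"dr":[0,0,63.8],"jaw":0},{"xyz":[-0.372,-0.359,-0.04],"dr":[0,0,63.8],"jaw":0},{"xyz":[-0.372,-0.359,-0.04],"dr":[0,0,63.8],"jaw":0},{"xyz":[-0.372,-0.359,-0.04],"dr":[0,0,63.8],"jaw":0}]'
python3 - <<'E'
from h import *
snap('side','s1'); snap('wrist','w1'); o=bot.get_obs(); print(o['t'],o['ee_pos'],o['ee_rot'],o['force'])
E
```

```text
t: 1.75
ee_pos: [0.4727, 0.1213, 0.2961]
ee_rot: [-180.0, -0.0, 90.2]
force: [0.5, -0.4, -0.5]
width: -0.0003
1.85 [0.47287491 0.12073443 0.29617024] [-1.79983155e+02 -4.98669584e-03  9.01614877e+01] [-0.12031498  0.29461015  0.44403044]
```

View pics/s1.png

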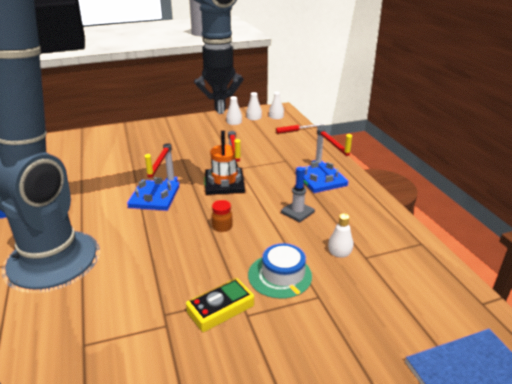

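View pics/w1.png

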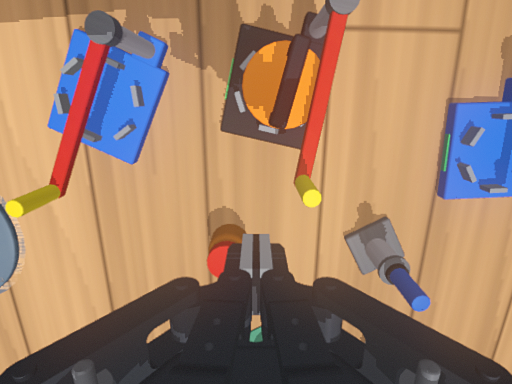

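The wrist view shows the pin's top at (312,198), the handle bar from about (305,40) to (283,125), and the slim closed fingers at (258,240). I'll refine the poses from it.

```bash
python3 - <<'E'
from h import *
s={k:(v if v.ndim else v.item()) for k,v in np.load('pics/w1.npz').items()}
for n,uv,z in(('pin',(312,198),.185),('hinge',(342,3),.14),('c1',(238,25),.02),('c2',(222,130),.02),('c3',(304,148),.02)): print(n,onz(s,uv,z)[:2].round(4))
print(onz(s,(258,245),.271))
cv2.imwrite('pics/w1c.png',cv2.resize(s['color'][:160,215:375,::-1],None,fx=4.5,fy=3.75,interpolation=2) if 0 else cv2.resize(s['color'][:150,215:365,::-1],None,fx=4,fy=4,interpolation=2))
E
```

```text
pin [0.5178 0.121 ]
hinge [0.542  0.2717]
c1 [0.4517 0.2816]
c2 [0.4297 0.1595]
c3 [0.536  0.1368]
[0.47416148 0.12262456 0.271     ]
```

View pics/w1c.png

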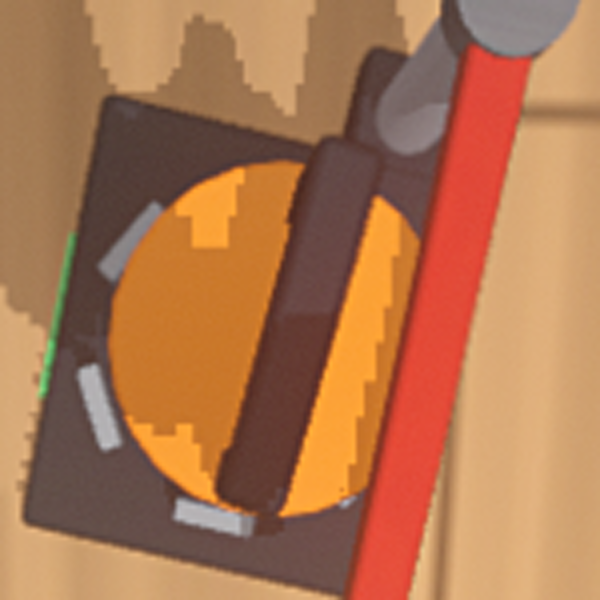

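```bash
python3 -m crank '[{"xyz":[0,0,0.04],"dr":[0,0,0],"jaw":0},{"xyz":[0,0,0.08],"dr":[0,0,0],"jaw":0},{"xyz":[0,0,0.123],"dr":[0,0,0],"jaw":0},{"xyz":[0,0,0.123],"dr":[0,0,0],"jaw":0},{"xyz":[0,0.014,0.123],"dr":[0,0,0],"jaw":0},{"xyz":[0,0.027,0.123],"dr":[0,0,0],"jaw":0},{"xyz":[-0.002,0.042,0.123],"dr":[0,0,-5],"jaw":0},{"xyz":[-0.004,0.058,0.123],"dr":[0,0,-10],"jaw":0},{"xyz":[-0.005,0.074,0.123],"dr":[0,0,-15],"jaw":0},{"xyz":[-0.003,0.088,0.123],"dr":[0,0,-20],"jaw":0},{"xyz":[0,0.103,0.123],"dr":[0,0,-26],"jaw":0},{"xyz":[0.002,0.116,0.123],"dr":[0,0,-32],"jaw":0},{"xyz":[0.002,0.116,0.123],"dr":[0,0,-32],"jaw":0}]'
python3 - <<'E'
from h import *
snap('top','t2'); s=snap('wrist','w2')
E
```

```text
t: 3.15
ee_pos: [0.5931, 0.1219, 0.1758]
ee_rot: [179.7, 0.1, 122.0]
force: [0.5, 0.4, -0.7]
width: -0.0001
```

View pics/w2.png

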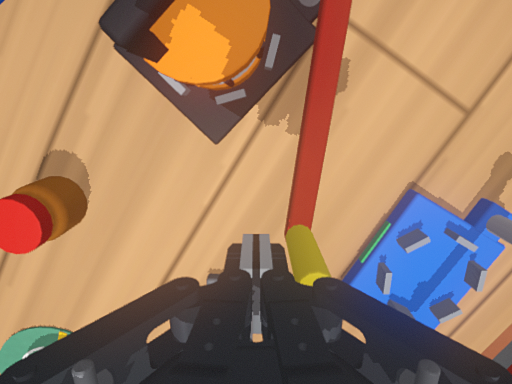

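```bash
python3 -m crank '[{"xyz":[-0.003,0.014,0],"dr":[0,0,-5],"jaw":0},{"xyz":[-0.005,0.027,0],"dr":[0,0,-10],"jaw":0},{"xyz":[-0.005,0.039,0],"dr":[0,0,-13],"jaw":0},{"xyz":[-0.005,0.047,0],"dr":[0,0,-15],"jaw":0},{"xyz":[-0.005,0.047,0],"dr":[0,0,-15],"jaw":0}]'
python3 - <<'E'
from h import *
snap('top','t3'); s=snap('wrist','w3'); o=bot.get_obs(); print(o['ee_pos'],o['force'])
E
```

```text
t: 3.75
ee_pos: [0.6322, 0.143, 0.1738]
ee_rot: [179.9, 0.0, 137.0]
force: [-0.2, 0.8, 0.4]
width: -0.0001
[0.6313046  0.14228135 0.17348251] [0.44977884 0.07928992 0.50273208]
```

View pics/w3.png

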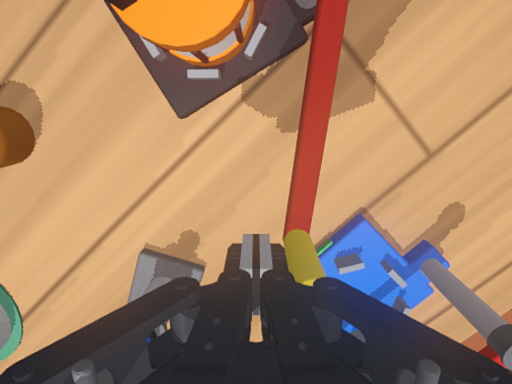

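View pics/t3.png

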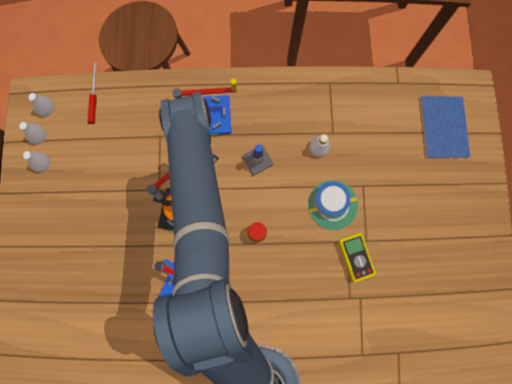

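```bash
python3 -m crank '[{"xyz":[0.001,0.005,0],"dr":[0,0,-2],"jaw":0},{"xyz":[0.002,0.010,0],"dr":[0,0,-3],"jaw":0},{"xyz":[0.002,0.010,0],"dr":[0,0,-3],"jaw":0}]'
```

```text
t: 4.15
ee_pos: [0.6344, 0.146, 0.1733]
ee_rot: [-179.4, -0.1, 139.9]
force: [-9.5, -8.8, 6.8]
width: -0.0
```

Force rose to about 13 N, so the arm is at its stop. Back off, go up, and look.

```bash
python3 -m crank '[{"xyz":[0,-0.02,0],"dr":[0,0,0],"jaw":0},{"xyz":[0,-0.05,0],"dr":[0,0,0],"jaw":0},{"xyz":[0,-0.06,-0.05],"dr":[0,0,0],"jaw":0},{"xyz":[0,-0.06,-0.10],"dr":[0,0,8],"jaw":0},{"xyz":[0,-0.20,-0.12],"dr":[0,0,50],"jaw":60},{"xyz":[0,-0.20,-0.12],"dr":[0,0,50],"jaw":60},{"xyz":[0,-0.20,-0.12],"dr":[0,0,50],"jaw":60},{"xyz":[0,-0.20,-0.12],"dr":[0,0,50],"jaw":60},{"xyz":[0,-0.20,-0.12],"dr":[0,0,50],"jaw":60},{"xyz":[0,-0.20,-0.12],"dr":[0,0,50],"jaw":60},{"xyz":[0,-0.20,-0.12],"dr":[0,0,50],"jaw":60}]'
python3 - <<'E'
from h import *
s=snap('wrist','w4'); o=bot.get_obs(); print(o['ee_pos'],o['ee_rot'],o['width'])
snap('side','s4')
E
```

```text
t: 5.25
ee_pos: [0.5086, -0.0019, 0.2934]
ee_rot: [180.0, -0.0, 90.2]
force: [-0.4, -0.6, -1.1]
width: 0.0512
[ 0.50859724 -0.00189936  0.293239  ] [-1.79994398e+02 -4.29873200e-03  9.02209388e+01] 0.05153140364758406
```

View pics/w4.png

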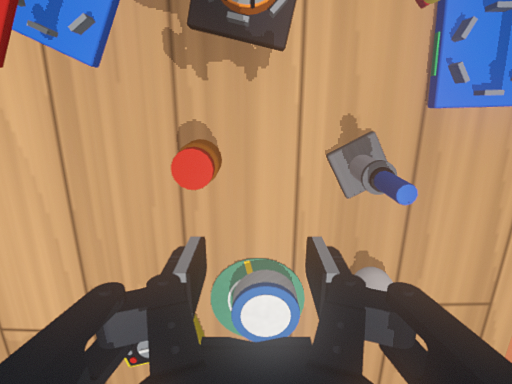

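View pics/s4.png

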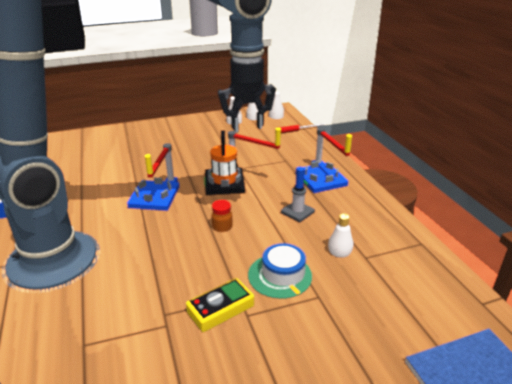

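```bash
python3 -m crank '[{"xyz":[-0.04,0.01,0.03],"dr":[0,0,0],"jaw":60},{"xyz":[-0.08,0.013,0.06],"dr":[0,0,0],"jaw":60},{"xyz":[-0.118,0.013,0.09],"dr":[0,0,0],"jaw":60},{"xyz":[-0.118,0.013,0.135],"dr":[0,0,0],"jaw":60},{"xyz":[-0.118,0.013,0.18],"dr":[0,0,0],"jaw":60},{"xyz":[-0.118,0.013,0.22],"dr":[0,0,0],"jaw":60},{"xyz":[-0.118,0.013,0.25],"dr":[0,0,0],"jaw":60},{"xyz":[-0.118,0.013,0.255],"dr":[0,0,0],"jaw":60},{"xyz":[-0.118,0.013,0.255],"dr":[0,0,0],"jaw":60}]'
python3 - <<'E'
from h import *
s=snap('side','s5'); o=bot.get_obs(); print(o['ee_pos'],o['ee_rot'],o['width'],o['force'])
w={k:(v if v.ndim else v.item()) for k,v in np.load('pics/w4.npz').items()}
print('lid',onz(w,(266,312),.045))
cv2.imwrite('pics/s5.png',cv2.resize(s['color'][150:330,170:370,::-1],None,fx=3,fy=3))
E
```

```text
t: 6.25
ee_pos: [0.5215, -0.1203, 0.0378]
ee_rot: [-179.9, -0.0, 90.1]
force: [0.8, -0.1, 0.1]
width: 0.051
[ 0.52243048 -0.12052374  0.03894662] [1.79938109e+02 1.16389471e-02 9.00564778e+01] 0.05123008933773526 [-0.49056293 -0.11264423  0.68615681]
lid [ 0.52485052 -0.21880667  0.045     ]
```

View pics/s5.png

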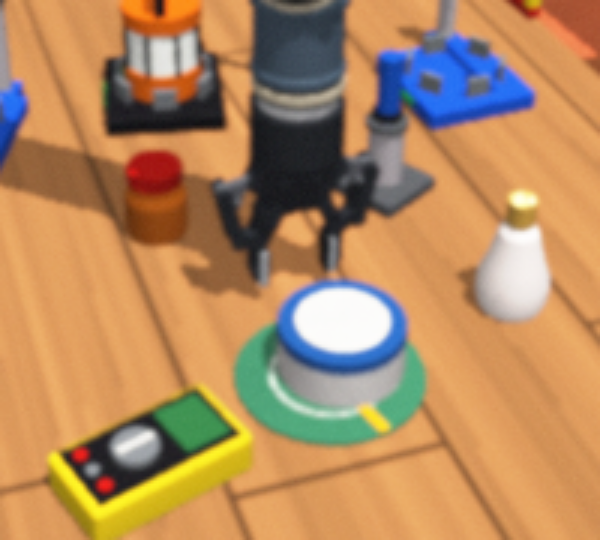

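```bash
python3 -m crank '[{"xyz":[-0.015,0,0],"dr":[0,0,0],"jaw":60},{"xyz":[-0.03,0,0],"dr":[0,0,0],"jaw":60},{"xyz":[-0.038,0,0],"dr":[0,0,0],"jaw":60},{"xyz":[-0.045,0,0],"dr":[0,0,0],"jaw":60},{"xyz":[-0.052,0,0],"dr":[0,0,0],"jaw":60},{"xyz":[-0.06,0,0],"dr":[0,0,0],"jaw":60},{"xyz":[-0.07,0,0],"dr":[0,0,0],"jaw":60},{"xyz":[-0.08,0,0],"dr":[0,0,0],"jaw":60},{"xyz":[-0.09,0,0],"dr":[0,0,0],"jaw":60},{"xyz":[-0.10,0,0],"dr":[0,0,0],"jaw":60},{"xyz":[-0.10,0,0],"dr":[0,0,0],"jaw":60}]'
python3 - <<'E'
from h import *
s=snap('side','s6'); o=bot.get_obs(); print(o['ee_pos'],o['force'])
cv2.imwrite('pics/s6.png',cv2.resize(s['color'][150:350,170:370,::-1],None,fx=3,fy=3))
E
```

```text
t: 7.4
ee_pos: [0.5217, -0.2219, 0.0384]
ee_rot: [180.0, 0.1, 90.0]
force: [0.3, 0.1, 0.7]
width: 0.0513
[ 0.52147902 -0.22146728  0.03819597] [-0.03722698 -0.02292821 -0.17848391]
```

View pics/s6.png

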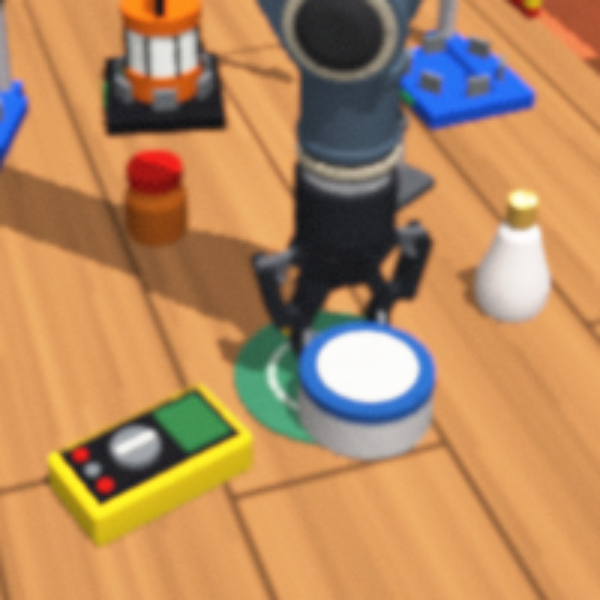

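The tin slides cleanly in the finger cradle, with its lid now at about (290,272) in the side view. Continue.

```bash
python3 -m crank '[{"xyz":[-0.01,0,0],"dr":[0,0,0],"jaw":60},{"xyz":[-0.02,0,0],"dr":[0,0,0],"jaw":60},{"xyz":[-0.03,0,0],"dr":[0,0,0],"jaw":60},{"xyz":[-0.04,0,0],"dr":[0,0,0],"jaw":60},{"xyz":[-0.05,0,0],"dr":[0,0,0],"jaw":60},{"xyz":[-0.06,0,0],"dr":[0,0,0],"jaw":60},{"xyz":[-0.07,0,0],"dr":[0,0,0],"jaw":60},{"xyz":[-0.08,0,0],"dr":[0,0,0],"jaw":60},{"xyz":[-0.09,0,0],"dr":[0,0,0],"jaw":60},{"xyz":[-0.098,0,0],"dr":[0,0,0],"jaw":60},{"xyz":[-0.104,0,0],"dr":[0,0,0],"jaw":60},{"xyz":[-0.104,0,0],"dr":[0,0,0],"jaw":60},{"xyz":[-0.08,0,0],"dr":[0,0,0],"jaw":60},{"xyz":[-0.05,0,0],"dr":[0,0,0],"jaw":60},{"xyz":[-0.04,0,-0.05],"dr":[0,0,0],"jaw":60},{"xyz":[-0.04,0,-0.10],"dr":[0,0,0],"jaw":60},{"xyz":[-0.02,0,-0.15],"dr":[0,0,0],"jaw":60},{"xyz":[0.02,0,-0.20],"dr":[0,0,0],"jaw":60},{"xyz":[0.06,0,-0.25],"dr":[0,0,0],"jaw":60},{"xyz":[0.10,0,-0.26],"dr":[0,0,0],"jaw":60}]'
python3 - <<'E'
from h import *
s=snap('side','s7'); o=bot.get_obs(); print(o['ee_pos'],o['force'])
snap('top','t7'); snap('wrist','w7')
cv2.imwrite('pics/s7.png',cv2.resize(s['color'][150:350,170:370,::-1],None,fx=3,fy=3))
E
```

```text
t: 9.45
ee_pos: [0.5223, -0.1386, 0.2919]
ee_rot: [179.7, 0.1, 89.8]
force: [1.1, 0.2, -0.4]
width: 0.0513
[ 0.52493146 -0.12890072  0.29478961] [0.65464365 6.27362634 0.92173866]
```

View pics/s7.png

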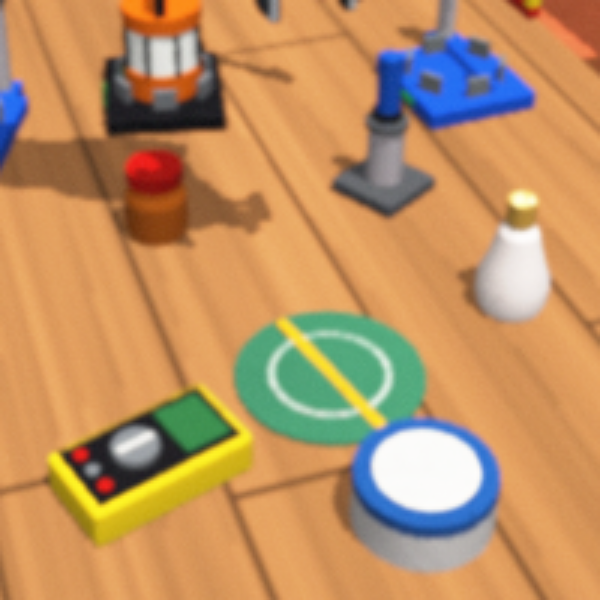

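View pics/t7.png

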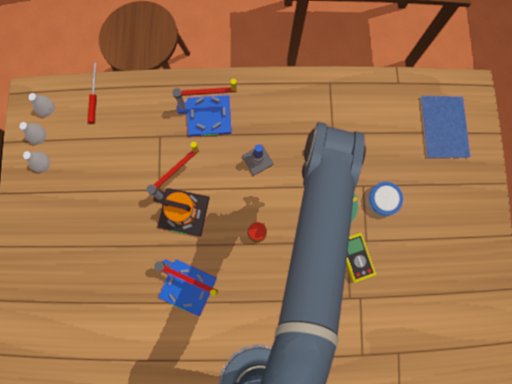

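View pics/w7.png

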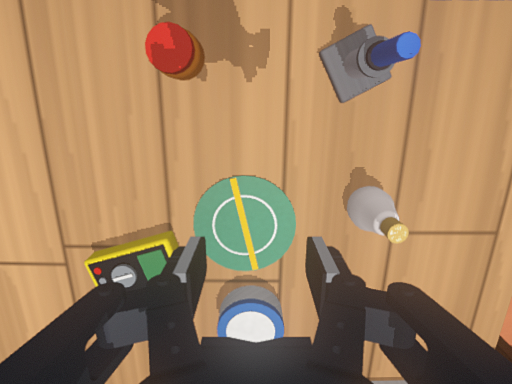

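The tin is off the mat (top view (386,199)), the mat is clear (wrist view (245,223)), and the red arm is aside with its pin at top view (194,146). Measuring.

```bash
cat >> h.py <<'E'
def load(f): return {k:(v if v.ndim else v.item()) for k,v in np.load(f'pics/{f}.npz').items()}
def blob(h,lo,hi,box):
    m=cv2.inRange(h,np.array(lo),np.array(hi)); x0,y0,x1,y1=box; z=np.zeros_like(m); z[y0:y1,x0:x1]=m[y0:y1,x0:x1]
    n,l,st,c=cv2.connectedComponentsWithStats(z); i=1+np.argmax(st[1:,4]); return (l==i).astype(np.uint8),c[i],st[i]
def wpts(s,m,z): return np.array([onz(s,p[0].astype(float),z) for p in cv2.convexHull(cv2.findNonZero(m))])
def fitc(P):
    A=np.c_[2*P[:,:2],np.ones(len(P))]; b=(P[:,:2]**2).sum(1); q=np.linalg.lstsq(A,b,rcond=None)[0]; return q[:2],np.sqrt(q[2]+q[0]**2+q[1]**2)
def hsv(s): return cv2.cvtColor(s['color'],cv2.COLOR_RGB2HSV)
E
python3 - <<'E'
from h import *
w,sd,t=load('w7'),load('s7'),load('t7')
G=((60,60,50),(90,255,200));B=((100,100,80),(125,255,255));Y=((22,120,120),(34,255,255))
m,_,st=blob(hsv(w),*G,(190,170,300,275)); 
m2,_,_=blob(hsv(w),*Y,(225,172,265,275))
print('mat w',fitc(wpts(w,m|m2,.003)))
m,_,st=blob(hsv(sd),*G,(240,230,320,305)); print('mat s',fitc(wpts(sd,m,.003)))
for nm,S,mm in(('w',w,m2),('s',sd,blob(hsv(sd),*Y,(258,250,305,300))[0])):
    p=cv2.findNonZero(mm)[:,0].astype(float); P=np.array([onz(S,q,.003)[:2] for q in p]); c=P.mean(0); d=np.linalg.svd(P-c)[2][0]; print('stripe',nm,c,np.degrees(np.arctan2(d[1],d[0])))
m,_,_=blob(hsv(t),*B,(365,175,410,220)); print('tin t',fitc(wpts(t,m,.045)))
m,_,_=blob(hsv(sd),*B,(280,280,345,340)); print('tin s',fitc(wpts(sd,m,.045)))
_,c,_=blob(hsv(t),*Y,(188,138,200,153)); pin=onz(t,c,.185)[:2]; print('pin',pin)
E
```

```text
mat w (array([ 0.51456853, -0.22884804]), np.float64(0.07197729158912948))
mat s (array([ 0.50287126, -0.22955218]), np.float64(0.06665875207544036))
stripe w [ 0.51135947 -0.22670828] -77.08436827618453
stripe s [ 0.51058325 -0.22401239] -77.14817249267061
tin t (array([ 0.52090766, -0.37696289]), np.float64(0.04828135515153061))
tin s (array([ 0.51743393, -0.3817264 ]), np.float64(0.05094127473288129))
pin [0.64873029 0.15861151]
```

```bash
python3 -m crank '[{"xyz":[0.05,-0.01,0],"dr":[0,0,0],"jaw":60},{"xyz":[0.10,-0.02,0],"dr":[0,0,0],"jaw":60},{"xyz":[0.15,-0.03,0],"dr":[0,0,0],"jaw":60},{"xyz":[0.20,-0.03,0],"dr":[0,0,0],"jaw":60},{"xyz":[0.25,-0.03,0],"dr":[0,0,0],"jaw":60},{"xyz":[0.25,-0.03,0],"dr":[0,0,0],"jaw":60},{"xyz":[0.25,-0.03,0],"dr":[0,0,0],"jaw":60}]'
python3 - <<'E'
from h import *
o=bot.get_obs(); print(o['ee_pos'],o['ee_rot'])
w=snap('wrist','w8')
cv2.imwrite('pics/w8c.png',cv2.resize(w['color'][80:260,180:380,::-1],None,fx=3.3,fy=3.3,interpolation=2))
E
```

```text
t: 10.3
ee_pos: [0.4914, 0.1126, 0.2872]
ee_rot: [-179.9, 0.1, 90.1]
force: [0.5, -1.2, -0.2]
width: 0.0511
[0.49142585 0.1125906  0.28723783] [-1.79934931e+02  6.91005010e-02  9.01310716e+01]
```

View pics/w8.png

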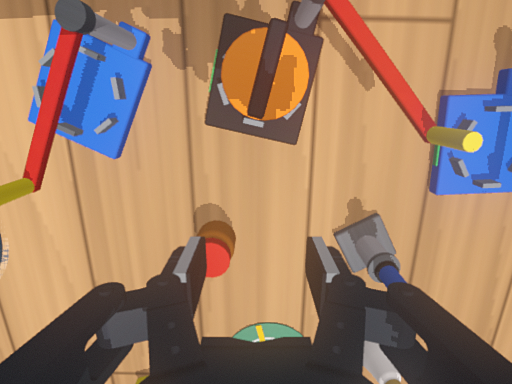

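View pics/w8c.png

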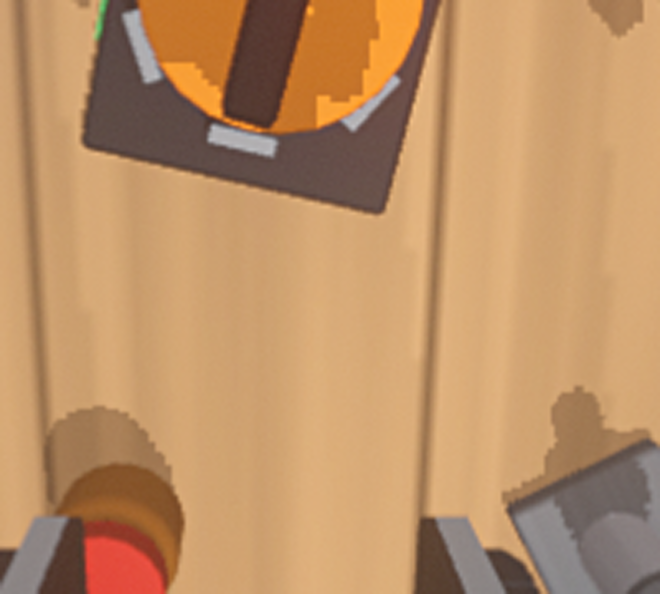

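The wrist view shows the whole lantern: disc centre about (265,74), handle bar from about (277,20) to (258,118).

```bash
python3 - <<'E'
from h import *
w=load('w8'); H=hsv(w)
m,c,_=blob(H,(8,120,120),(22,255,255),(212,20,315,125)); 
print('disc',fitc(wpts(w,m,.115)))
cv2.imwrite('pics/w8d.png',cv2.resize(w['color'][0:150,190:340,::-1],None,fx=4,fy=4,interpolation=2))
E
```

```text
disc (array([0.49936192, 0.20874901]), np.float64(0.03963293466877363))
```

View pics/w8d.png

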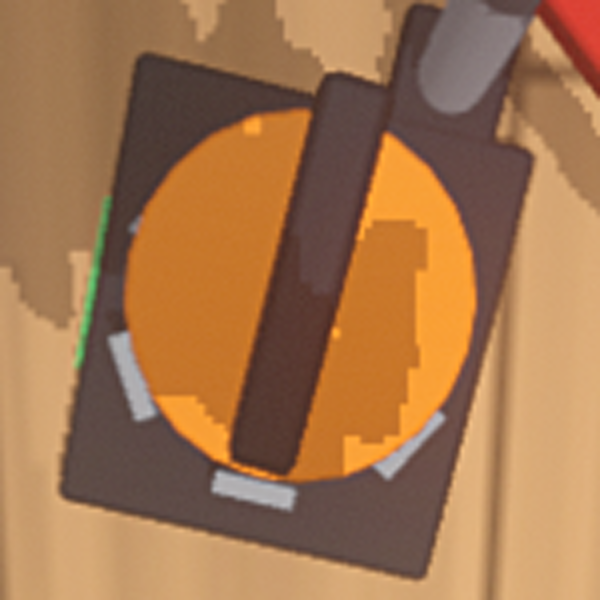

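```bash
python3 - <<'E'
from h import *
w=load('w8')
a=onz(w,(279,21.5),.163)[:2];b=onz(w,(255.4,116),.163)[:2]
d=a-b; print(a,b,(a+b)/2,np.linalg.norm(d),np.degrees(np.arctan2(d[1],d[0])), w['t'])
t=load('t7')
a=onz(t,(163.9,201.1),.165)[:2];b=onz(t,(188.9,208.3),.165)[:2];print((a+b)/2,np.degrees(np.arctan2(*(a-b)[::-1])))
c=bot.get_obs(); print(c['ee_pos'])
E
```

```text
[0.5079714  0.24137929] [0.49115566 0.17491032] [0.49956353 0.20814481] 0.06856305705366954 75.80282970440993 [-0.49176621  0.05857418  0.4404814 ]
[0.4963424  0.20555207] 72.90265619820502
[0.49162983 0.11094305 0.28739394]
```

```bash
python3 -m crank '[{"xyz":[0.049,0.004,0],"dr":[0,0,7],"jaw":60},{"xyz":[0.097,0.0075,0],"dr":[0,0,14.5],"jaw":60},{"xyz":[0.097,0.0075,0.03],"dr":[0,0,14.5],"jaw":60},{"xyz":[0.097,0.0075,0.06],"dr":[0,0,14.5],"jaw":60},{"xyz":[0.097,0.0075,0.06],"dr":[0,0,14.5],"jaw":60}]'
python3 - <<'E'
from h import *
o=bot.get_obs(); print(o['ee_pos'],o['ee_rot'])
snap('wrist','w9');s=snap('side','s9')
cv2.imwrite('pics/s9.png',cv2.resize(s['color'][60:220,150:310,::-1],None,fx=3.5,fy=3.5))
E
```

```text
t: 10.85
ee_pos: [0.4973, 0.2059, 0.2242]
ee_rot: [-179.7, 0.4, 75.3]
force: [0.0, -1.0, -0.4]
width: 0.0512
[0.49728218 0.20590371 0.22421134] [-179.66344387    0.40399955   75.31811507]
```

View pics/w9.png

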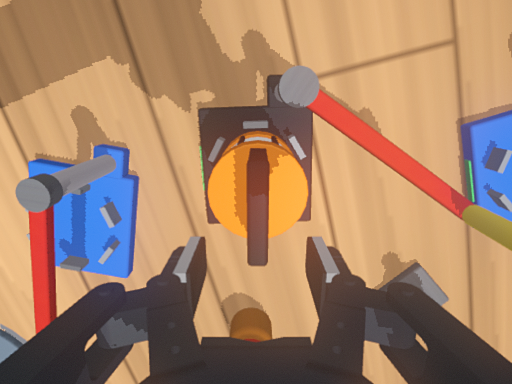

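View pics/s9.png

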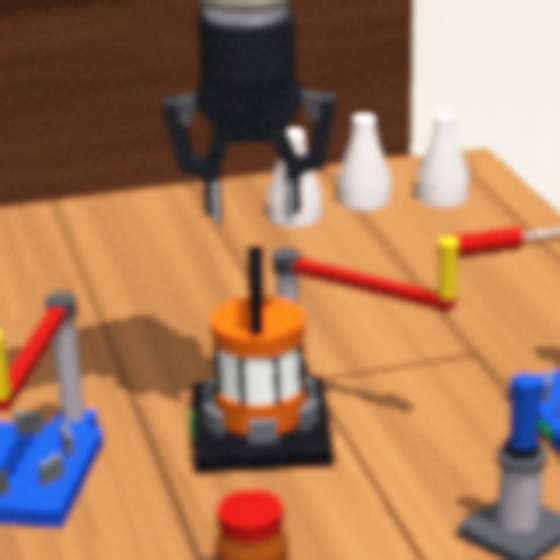

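The handle is centred between the fingers (column 258, fingers at 205 and 310) and parallel to the pads. Descend and close.

```bash
python3 -m crank '[{"xyz":[0,0,0.025],"dr":[0,0,0],"jaw":60},{"xyz":[0,0,0.05],"dr":[0,0,0],"jaw":60},{"xyz":[0,0,0.062],"dr":[0,0,0],"jaw":60},{"xyz":[0,0,0.062],"dr":[0,0,0],"jaw":60},{"xyz":[0,0,0.062],"dr":[0,0,0],"jaw":30},{"xyz":[0,0,0.062],"dr":[0,0,0],"jaw":15},{"xyz":[0,0,0.062],"dr":[0,0,0],"jaw":0},{"xyz":[0,0,0.062],"dr":[0,0,0],"jaw":0},{"xyz":[0,0,0.062],"dr":[0,0,0],"jaw":0},{"xyz":[0,0,0.062],"dr":[0,0,0],"jaw":0}]'
python3 - <<'E'
from h import *
o=bot.get_obs(); print(o['ee_pos'],o['ee_rot'],o['width'],o['force'])
s=snap('side','s10')
cv2.imwrite('pics/s10.png',cv2.resize(s['color'][60:220,150:310,::-1],None,fx=3.5,fy=3.5))
E
```

```text
t: 11.95
ee_pos: [0.4993, 0.2099, 0.1676]
ee_rot: [179.9, -0.1, 75.5]
force: [-2.5, -0.5, 6.3]
width: 0.0128
[0.49934236 0.20988953 0.16755113] [ 1.79948623e+02 -8.22373977e-02  7.55316210e+01] 0.012839332788428175 [-2.51346912 -0.53843015  6.27932189]
```

View pics/s10.png

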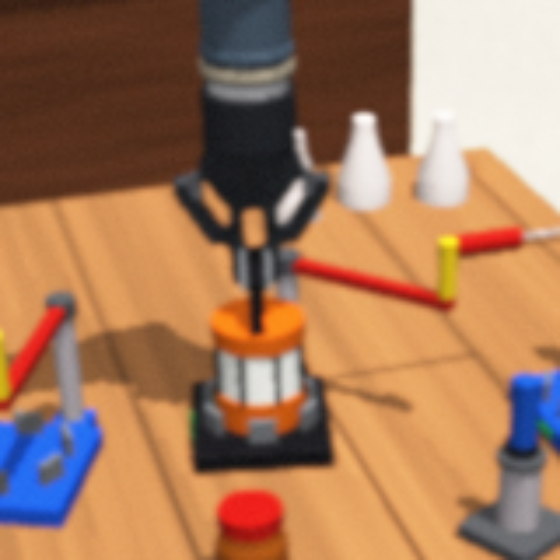

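```bash
python3 -m crank '[{"xyz":[0,0,-0.008],"dr":[0,0,0],"jaw":0},{"xyz":[0,0,-0.018],"dr":[0,0,0],"jaw":0},{"xyz":[0,0,-0.03],"dr":[0,0,0],"jaw":0},{"xyz":[0,0,-0.045],"dr":[0,0,0],"jaw":0},{"xyz":[0,0,-0.06],"dr":[0,0,0],"jaw":0},{"xyz":[0,0,-0.08],"dr":[0,0,0],"jaw":0},{"xyz":[0,0,-0.10],"dr":[0,0,0],"jaw":0},{"xyz":[0,0,-0.12],"dr":[0,0,0],"jaw":0},{"xyz":[0,0,-0.12],"dr":[0,0,0],"jaw":0},{"xyz":[0,0,-0.12],"dr":[0,0,0],"jaw":0},{"xyz":[0,0,-0.12],"dr":[0,0,0],"jaw":0}]'
python3 - <<'E'
from h import *
o=bot.get_obs(); print(o['ee_pos'],o['ee_rot'],o['width'],o['force'])
s=snap('side','s11')
cv2.imwrite('pics/s11.png',cv2.resize(s['color'][60:220,150:310,::-1],None,fx=3.5,fy=3.5))
E
```

```text
t: 13.1
ee_pos: [0.4981, 0.2091, 0.2849]
ee_rot: [-179.9, 0.1, 75.5]
force: [0.4, -0.1, -5.6]
width: 0.0123
[0.49808818 0.20914066 0.28486033] [-1.79884256e+02  1.00134184e-01  7.55327735e+01] 0.012317194352369597 [ 0.44326281 -0.06934846 -5.56814499]
```

View pics/s11.png

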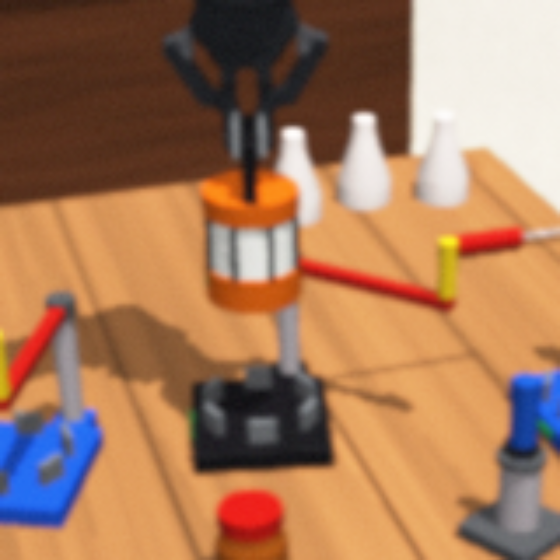

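Lifted cleanly off the stand. Carry it over the mat, turning 27°.

```bash
python3 -m crank '[{"xyz":[-0.01,0.003,0],"dr":[0,0,0],"jaw":0},{"xyz":[-0.03,0.009,0],"dr":[0,0,-2],"jaw":0},{"xyz":[-0.06,0.017,0],"dr":[0,0,-4],"jaw":0},{"xyz":[-0.09,0.026,0],"dr":[0,0,-6],"jaw":0},{"xyz":[-0.12,0.034,0],"dr":[0,0,-8],"jaw":0},{"xyz":[-0.15,0.043,0],"dr":[0,0,-10],"jaw":0},{"xyz":[-0.18,0.051,0],"dr":[0,0,-12],"jaw":0},{"xyz":[-0.21,0.06,0],"dr":[0,0,-14],"jaw":0},{"xyz":[-0.24,0.068,0],"dr":[0,0,-16],"jaw":0},{"xyz":[-0.27,0.077,0],"dr":[0,0,-18],"jaw":0},{"xyz":[-0.30,0.086,0],"dr":[0,0,-20],"jaw":0},{"xyz":[-0.33,0.094,0],"dr":[0,0,-22],"jaw":0},{"xyz":[-0.36,0.103,0],"dr":[0,0,-24],"jaw":0},{"xyz":[-0.385,0.110,0],"dr":[0,0,-26],"jaw":0},{"xyz":[-0.405,0.115,0],"dr":[0,0,-27.3],"jaw":0},{"xyz":[-0.415,0.119,0],"dr":[0,0,-27.3],"jaw":0},{"xyz":[-0.42,0.12,0],"dr":[0,0,-27.3],"jaw":0},{"xyz":[-0.42,0.12,0],"dr":[0,0,-27.3],"jaw":0},{"xyz":[-0.42,0.12,0],"dr":[0,0,-27.3],"jaw":0},{"xyz":[-0.42,0.12,0],"dr":[0,0,-27.3],"jaw":0}]'
python3 - <<'E'
from h import *
o=bot.get_obs(); print(o['ee_pos'],o['ee_rot'],o['width'],o['force'])
s=snap('side','s12');snap('wrist','w12')
cv2.imwrite('pics/s12.png',cv2.resize(s['color'][150:350,170:370,::-1],None,fx=3,fy=3))
E
```

```text
t: 15.15
ee_pos: [0.5105, -0.2257, 0.286]
ee_rot: [180.0, -0.1, 102.9]
force: [0.1, -0.2, -4.9]
width: 0.0127
[ 0.51046149 -0.22573795  0.28599873] [ 1.79998425e+02 -5.16563627e-02  1.02945928e+02] 0.012731505033084844 [ 0.06213951 -0.20575881 -4.89764364]
```

View pics/s12.png

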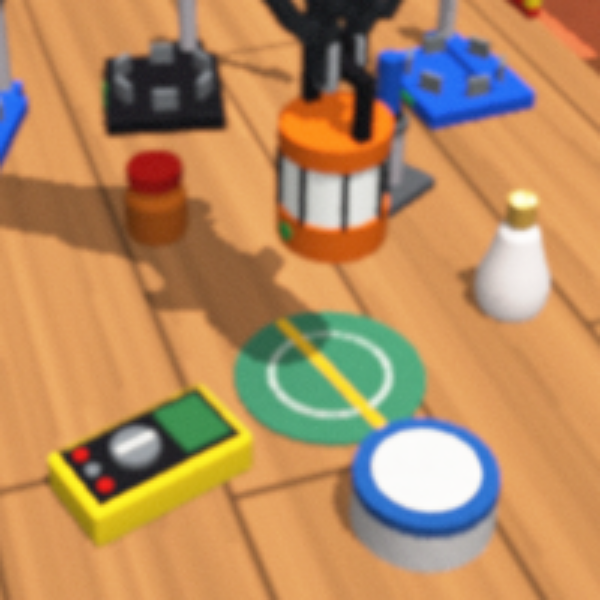

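View pics/w12.png

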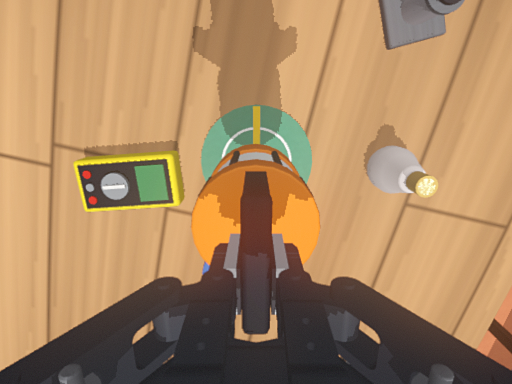

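Upright, and the handle is in line with the stripe (wrist view column 256 for both). Lower it.

```bash
python3 -m crank '[{"xyz":[0,0,0.015],"dr":[0,0,0],"jaw":0},{"xyz":[0,0,0.035],"dr":[0,0,0],"jaw":0},{"xyz":[0,0,0.055],"dr":[0,0,0],"jaw":0},{"xyz":[0,0,0.075],"dr":[0,0,0],"jaw":0},{"xyz":[0,0,0.09],"dr":[0,0,0],"jaw":0},{"xyz":[0,0,0.105],"dr":[0,0,0],"jaw":0},{"xyz":[0,0,0.115],"dr":[0,0,0],"jaw":0},{"xyz":[0,0,0.122],"dr":[0,0,0],"jaw":0},{"xyz":[0,0,0.127],"dr":[0,0,0],"jaw":0},{"xyz":[0,0,0.127],"dr":[0,0,0],"jaw":0},{"xyz":[0,0,0.127],"dr":[0,0,0],"jaw":0}]'
python3 - <<'E'
from h import *
o=bot.get_obs(); print(o['ee_pos'],o['force'])
s=snap('side','s13')
cv2.imwrite('pics/s13.png',cv2.resize(s['color'][150:350,170:370,::-1],None,fx=3,fy=3))
E
```

```text
t: 16.35
ee_pos: [0.5105, -0.2273, 0.1596]
ee_rot: [180.0, 0.0, 102.8]
force: [0.3, 0.4, -5.9]
width: 0.0128
[ 0.51052194 -0.22732795  0.1595532 ] [ 0.31393639  0.37774464 -5.92232532]
```

View pics/s13.png

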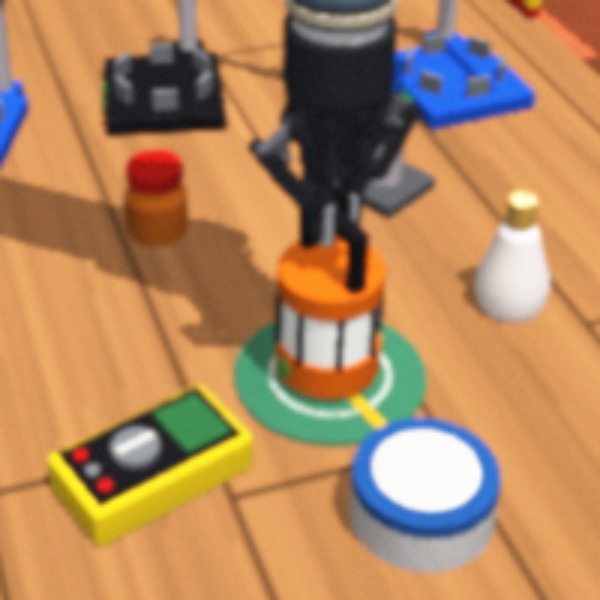

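```bash
python3 -m crank '[{"xyz":[0,0,0.003],"dr":[0,0,0],"jaw":0},{"xyz":[0,0,0.005],"dr":[0,0,0],"jaw":0},{"xyz":[0,0,0.007],"dr":[0,0,0],"jaw":0},{"xyz":[0,0,0.007],"dr":[0,0,0],"jaw":0},{"xyz":[0,0,0.007],"dr":[0,0,0],"jaw":0}]'
python3 -m crank '[{"xyz":[0,0,0.001],"dr":[0,0,0],"jaw":0},{"xyz":[0,0,0.002],"dr":[0,0,0],"jaw":0},{"xyz":[0,0,0.002],"dr":[0,0,0],"jaw":0}]'
```

```text
t: 16.9
ee_pos: [0.5102, -0.2271, 0.1521]
ee_rot: [-180.0, -0.0, 102.8]
force: [-0.2, 0.6, -5.9]
width: 0.0124
t: 17.2
ee_pos: [0.5103, -0.2274, 0.1507]
ee_rot: [180.0, 0.0, 102.8]
force: [-0.7, 0.0, 0.4]
width: 0.013
```

Contact: the load came off from −5.9 to +0.4 N. Press 1 mm more and release slowly.

```bash
python3 -m crank '[{"xyz":[0,0,0.001],"dr":[0,0,0],"jaw":0},{"xyz":[0,0,0.001],"dr":[0,0,0],"jaw":0},{"xyz":[0,0,0.001],"dr":[0,0,0],"jaw":17},{"xyz":[0,0,0.001],"dr":[0,0,0],"jaw":22},{"xyz":[0,0,0.001],"dr":[0,0,0],"jaw":30},{"xyz":[0,0,0.001],"dr":[0,0,0],"jaw":45},{"xyz":[0,0,0.001],"dr":[0,0,0],"jaw":60},{"xyz":[0,0,0.001],"dr":[0,0,0],"jaw":60},{"xyz":[0,0,0.001],"dr":[0,0,0],"jaw":60}]'
python3 - <<'E'
from h import *
s=snap('wrist','w14')
E
```

```text
t: 18.1
ee_pos: [0.5102, -0.2271, 0.1491]
ee_rot: [180.0, -0.0, 102.8]
force: [-0.3, -0.4, -0.3]
width: 0.0509
```

View pics/w14.png

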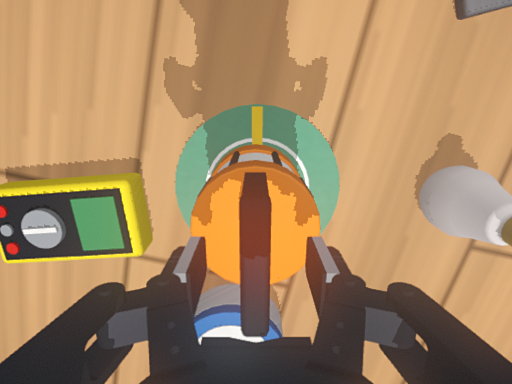

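The lantern stands released, with the handle at column 256 clear of both fingers. Rise straight up, then move back for a clear view.

```bash
python3 -m crank '[{"xyz":[0,0,-0.02],"dr":[0,0,0],"jaw":60},{"xyz":[0,0,-0.05],"dr":[0,0,0],"jaw":60},{"xyz":[0,0,-0.09],"dr":[0,0,0],"jaw":60},{"xyz":[0,0,-0.13],"dr":[0,0,0],"jaw":60},{"xyz":[0.04,0,-0.15],"dr":[0,0,0],"jaw":60},{"xyz":[0.08,0,-0.16],"dr":[0,0,0],"jaw":60},{"xyz":[0.13,0,-0.17],"dr":[0,0,0],"jaw":60},{"xyz":[0.17,0,-0.17],"dr":[0,0,0],"jaw":60},{"xyz":[0.21,0,-0.17],"dr":[0,0,0],"jaw":60},{"xyz":[0.25,0,-0.17],"dr":[0,0,0],"jaw":60},{"xyz":[0.25,0,-0.17],"dr":[0,0,0],"jaw":60},{"xyz":[0.25,0,-0.17],"dr":[0,0,0],"jaw":60}]'
python3 - <<'E'
from h import *
t=snap('top','t15');s=snap('side','s15');o=bot.get_obs();print(o['t'],o['ee_pos'])
cv2.imwrite('pics/s15.png',cv2.resize(s['color'][150:350,170:370,::-1],None,fx=3,fy=3))
cv2.imwrite('pics/t15c.png',cv2.resize(t['color'][130:290,140:410,::-1],None,fx=2.9,fy=2.9))
E
```

```text
t: 19.35
ee_pos: [0.4545, 0.0171, 0.3192]
ee_rot: [180.0, 0.0, 102.9]
force: [-0.2, 0.3, -0.2]
width: 0.0511
19.45 [0.45486838 0.01541868 0.31916024]
```

View pics/s15.png

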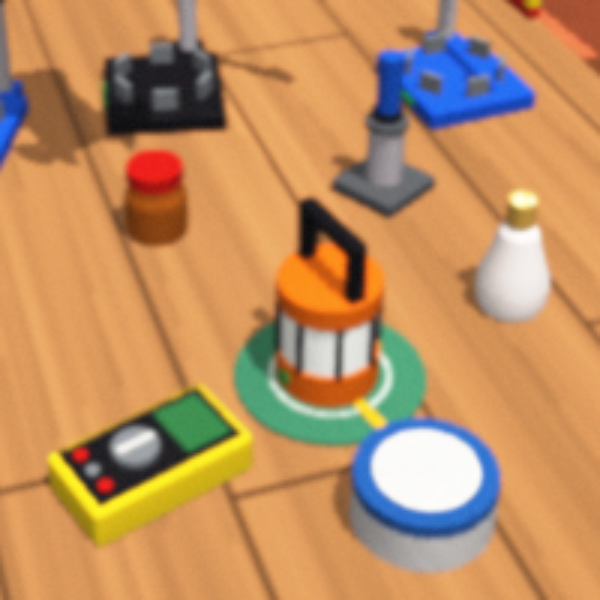

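View pics/t15c.png

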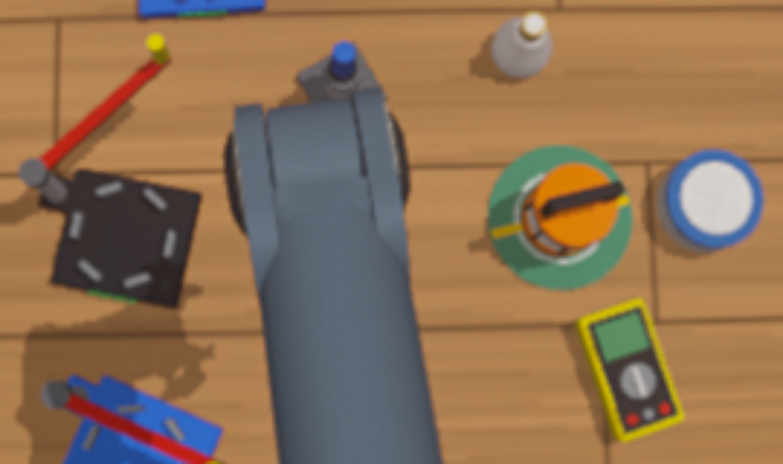

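```bash
python3 - <<'E'
from h import *
t,s=load('t15'),load('s15')
G=((60,60,50),(90,255,200));B=((100,100,80),(125,255,255));Y=((22,120,120),(34,255,255));O=((6,150,100),(20,255,255))
m,_,_=blob(hsv(t),*G,(300,170,370,235)); print('mat t',fitc(wpts(t,m,.003)))
# white ring/mat box centre in top: hull of green
m,_,_=blob(hsv(t),*O,(325,185,357,216)); m=cv2.morphologyEx(m,cv2.MORPH_OPEN,np.ones((3,3))); print('disc',fitc(wpts(t,m,.098)))
m,_,_=blob(hsv(t),*B,(365,175,410,220)); print('tin',fitc(wpts(t,m,.045)))
_,c,_=blob(hsv(t),*Y,(188,138,200,153)); print('pin',onz(t,c,.185)[:2])
a=onz(t,(140+548/2.9,130+210/2.9),.148)[:2];b=onz(t,(140+618/2.9,130+190/2.9),.148)[:2];d=a-b;print('handle',(a+b)/2,np.degrees(np.arctan2(d[1],d[0])))
A=cv2.cvtColor(load('t0' if 0 else 'top0')['color'],7).astype(int);S0=load('side0')['color'].astype(int);D=np.abs(S0-s['color'].astype(int)).max(2)>40
for n,(x0,y0,x1,y1) in dict(jar=(205,195,240,235),iron=(278,163,320,222),bulb=(325,210,358,260),meter=(185,278,258,330)).items(): print(n,'changed px',D[y0:y1,x0:x1].sum())
E
```

```text
mat t (array([ 0.50909175, -0.22967169]), np.float64(0.06961938738622428))
disc (array([ 0.50870131, -0.22574458]), np.float64(0.03937956961168115))
tin (array([ 0.52106122, -0.37703345]), np.float64(0.04812242970545595))
pin [0.64873029 0.15861151]
handle [ 0.50509718 -0.22408337] 104.55380268066328
jar changed px 27
iron changed px 8
bulb changed px 0
meter changed px 0
```

Every check is within tolerance, so I'm handing in.

```bash
python3 - <<'E'
from bench import bot
print(bot.sign_off())
E
```

```text
the job is handed in; nothing more can be done
None
```

The job is done and handed in at about 19.5 s. `sign_off()` gives no verdict, so the results below are my own last camera checks.

**What I did:**
- Pushed the yellow pin until the red arm met its stop, where the force rose to about 13 N.
- Slid the tin off the mat with the fingers part-open as a cradle.
- Lifted the lantern straight up by its handle, carried it over and turned it 27° to match the stripe.
- Set it down gently (the load came off smoothly at contact), released it and backed off clear.

| Check | Measured | Limit |
|---|---|---|
| Lantern to mat centre | about 4 mm, upright | 25 mm |
| Handle to stripe | about 1.7° (0.03 rad) | 0.2 rad |
| Tin to mat centre | about 148 mm, flat | over 122 mm |
| Retaining arm | about 0.95 rad (rough estimate from the pin and hinge) | over 0.8 rad |
| Bulb and meter | no changed pixels in the side view | 20 mm |
| Jar and iron stand | 27 and 8 changed pixels; they look unmoved | 20 mm |

**What disagreed:**
- Mat-centre estimates differed between views by up to about 12 mm, because the colour masks caught only part of the mat. I used a middle value, and the final top-view fit agrees with it.
- I put the jar's changed pixels down to shadow, but did not check that separately.

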